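Dial the code on the carver's tool chest

ROBOT

A 6-joint arm with a two-finger parallel gripper is mounted at the origin on the work surface. World frame = base frame: x ahead of the robot, y to its left, z up, the work surface at z = 0. Lengths are in mm, angles in degrees, forces in N, time in s.
With the tool pointing down it reaches from about 350 to 850 mm from the base axis. Payload 8.1 kg.
Tool frame: the origin (TCP) lies at the very end of the fingers, on their centre line; the grasp point (between the pads) lies 19 mm behind it; z points along the fingers, y is the direction in which the jaws open and shut (so a half turn about z gives the same grasp; the last joint's range is limited). The gripper opens to 85 mm and grips with 20 to 120 N. Pads are 22 mm wide; open, the fingers measure 114 mm over their backs; the gripper's body (76 mm by 85 mm) begins 54 mm behind the grasp point. The pads swing forward as they close: fully open they stand 13 mm farther back than shut.
Start: joints at [-81.268, 7.471, 85.268, -0, 87.261, -4.893], TCP at [141.359, -583.115, 231.292] pointing down, gripper open.
Joint ranges: [-169.43, 169.43], [-51.17, 129.36], [1.28, 143.12], [-76.62, 256.62], [0, 156.53], [-152.29, 152.29]. Speed limits (degrees/s): [136.94, 136.94, 159.86, 180, 180, 180].

INTERFACE

Orientations are given as [roll, pitch, yaw] about the fixed x, y, z axes, in that order (R = Rz(yaw) Ry(pitch) Rx(roll)).
In Python, from bench import r, eyes gives the robot as it stands. The module is installed in compiled form; this text tells all that it offers.
- The arm moves only by the tool play_rows, never from a script. Its argument "deltas" is a list of rows, each a list of 3 entries, a list of its own where there are three numbers: the shift along the tool's x, y, z in m, then the turn, a rotation vector about the tool's x, y, z in rad, then the closure, from 0 (fully open) to 1 (shut). A call has 1 to 8 rows; each row shifts and turns the pose as measured when the row begins, along the tool's axes as they then stand; what a row does not reach is not made up. A row lasts 1/8 s, in which the tool goes at most 62.5 mm and 10.7 degrees, less where a joint would pass 70% of its speed; a pose out of reach is approached as far as the arm can. A call with a gripper value outside its range is refused whole. The fingers move at their own pace and stop on an object; "force" is the grip in N (left out, the last holds). Time passes only in rows, so rows that do not move let the fingers close. It gives the time, the measured TCP pose, the force and the opening at its end, in the units of the state.
- r.sense(): the state, without advancing time (a new reading comes with each control period).
- eyes.snapshot(name): name is "scene" or "top" or "wrist"; returns the picture (384x512x3 uint8, red, green, blue); there is no depth.
- eyes.get_calibration(name): a dict with "mtx" (3x3 intrinsics, pixels), "R" (3x3) and "t" (3): a world point X has camera coordinates R X + t; the wrist camera has in their place "T_tool_cam" (4x4, takes a point from camera to tool coordinates, whose origin is the TCP and whose axes are the flange's). Camera axes: x right, y down, z forward; pixel columns grow to the right and rows downward; lengths in mm; the calibration is good to about 2 mm. A picture is of the moment at which its call begins: read the wrist's pose just before it. get_calibration takes no time and is no camera call.
- r.hand_in(): hands the job in, once; it reports no verdict.
The state is a dict: "time": time; "joint_pos": joint angles; "qd": joint speeds; "joint_efforts": joint torques, N m; "tool_pos": TCP position; "tcp_rot": TCP orientation; "ft_force": force on the tool from outside, world axes, zero at the start; "wrist_torque": the same for the moment, N m; "finger_gap": finger opening in mm.
Only numpy, scipy, OpenCV 4.12 (cv2) and the standard library are available. Lean on these libraries where they do the work, as an engineer would, in place of code of your own. Each camera call takes 0.05 s, during which the arm holds its last target. There are 200 camera calls.

TASK

Set the wheel lock on the lid of the tool chest to the code 3-2-1, counted from the left as the robot sees it: roll the left wheel until its thumb tab points at the row of three dots, and the right wheel until its tab points at the single dot. The middle wheel already points at its two dots: do not turn it. Let go of the wheels when you are done.

Things in the scene. Friction and masses are not known exactly. Their poses are not given: they have to be found in the camera images.
- chest: Fixed wooden tool chest 246 x 346 x 70 mm; origin: centre of underside, x away from the robot, y left, z up, yaw within 17 deg. Lock on the lid: 3 wheels on one axis along chest y at x -30, z 90 mm. Wheel: drum radius 28, 30 wide, one flat radial tab 24 wide (y), 10 thick, end 72 mm from the axis. Fixed black cheeks of radius 26 beside the wheels carry the dots. Chisel and tin on the lid at x 50 to 115.
- wheel_left (a joint): Left wheel, centred at chest y +70 mm. Value: its tab's angle from upright in rad, + leaning away from the robot (chest +x), - towards it. Rows of 1, 2, 3 dots stand at -30, 0, +30 deg, for all wheels. All wheels turn between stops at -38 and +38 deg against light friction (0.08 N m, 1 to 3 N at the tab), without clicks, and stay where left. Starts at -33 to +14 deg.
- wheel_middle (a joint): Middle wheel, centred at chest y 0; same build, size and angle as the left one. It starts at its two dots (upright, within 3 deg).
- wheel_right (a joint): Right wheel, centred at chest y -70 mm; same build, size and angle as the left one. It starts anywhere from -14 to +33 deg.

How it is judged (in metres and radians):
At the end, for the whole second after the job is handed in: The left wheel's tab stands within 10 degrees of number 3 (+30 degrees, leaning away), the middle one's within 10 degrees of number 2 (upright), the right one's within 10 degrees of number 1 (-30 degrees, leaning towards the robot), all at rest (value of joint wheel_left between 0.3491 and 0.6981 rad and value of joint wheel_middle between -0.1745 and 0.1745 rad and value of joint wheel_right between -0.6981 and -0.3491 rad and velocity of joint wheel_left between -0.05 and 0.05 rad/s and velocity of joint wheel_middle between -0.05 and 0.05 rad/s and velocity of joint wheel_right between -0.05 and 0.05 rad/s); the robot touches nothing.
It fails at once if The middle wheel was turned more than 10 degrees off its number 2 (not (value of joint wheel_middle between -0.1745 and 0.1745 rad)).
It also fails if it takes over 38 s, if anything falls off the work surface, if the arm or the gripper's body presses on something with over 40 N, if the wrist force passes 120 N, or if a joint passes its speed limit or range.

## Working session

There is one attempt and no reset: what is moved stays moved. The work goes in short steps, Python scripts to look and compute and a tool call to move; the robot and the scene stay as the last step left them, time stands still between calls to the robot, and variables do not carry over. Pictures are saved under pics/ and viewed, about 8 in all and at most 12, crops included, and the job is handed in when it is done.

Besides the shell and the picture viewer there is one more tool, called after "Call:" as a command line: name --argument value ..., lists and objects as JSON in quotes. play_rows: Moves the arm, as the interface text tells. Its arguments: {"type":"object","properties":{"deltas":{"type":"array"},"force":{"type":"number"}},"required":["deltas"]}

```bash
mkdir -p pics; python3 - <<'E'
from bench import r, eyes
import cv2
print(r.sense())
for n in("scene","top"):
    cv2.imwrite(f"pics/{n}0.png",eyes.snapshot(n)[:,:,::-1]); print(n,eyes.get_calibration(n))
print(eyes.get_calibration("wrist"))
E
```

```text
{'time': 0.0, 'joint_pos': array([-8.12695836e+01,  7.51431425e+00,  8.53300639e+01,  5.76613806e-04,
        8.72622214e+01, -4.89182946e+00]), 'qd': array([ 0.02503615, -0.05787458, -0.11214903,  0.03085158, -0.01123526,
        0.05335946]), 'joint_efforts': array([-1.67525868e-03, -5.69396389e+01, -5.00557995e+01, -4.07881880e-04,
        1.44922215e-02,  1.80596112e-05]), 'tool_pos': array([ 141.26452037, -582.55927673,  230.24519786]), 'tcp_rot': array([-1.79893838e+02, -9.66405464e-03,  1.36222089e+01]), 'ft_force': array([ 0.5203587 , -1.11942805,  0.22982578]), 'wrist_torque': array([0.03381053, 0.07906471, 0.00866904]), 'finger_gap': 85.45031040667408}
scene {'mtx': array([[357.93306648,   0.        , 255.46515769],
       [  0.        , 357.93306648, 194.37007725],
       [  0.        ,   0.        ,   1.        ]]), 'R': array([[ 0.02446898,  0.99966259, -0.00871686],
       [ 0.74782339, -0.0240899 , -0.66346051],
       [-0.66344664,  0.00971553, -0.74816052]]), 't': array([ -54.20805417, -378.92312272, 1079.3373464 ])}
top {'mtx': array([[367.72433124,   0.        , 25
[... 178 characters left out ...]
2],
       [-9.93186865e-01,  7.44230189e-04, -1.16530241e-01],
       [ 1.16513706e-01,  2.43565866e-02, -9.92890383e-01]]), 't': array([ 54.76912659, 573.46971255, 649.37236229])}
{'mtx': array([[298.36939707,   0.        , 261.41516544],
       [  0.        , 298.36939707, 194.41937203],
       [  0.        ,   0.        ,   1.        ]]), 'T_tool_cam': array([[ 8.50268204e-04, -9.49478178e-01, -3.13831908e-01,
         7.96675935e+01],
       [ 9.99998953e-01,  1.17490674e-03, -8.45296453e-04,
        -3.63851849e-01],
       [ 1.17131376e-03, -3.13830861e-01,  9.49478182e-01,
        -1.43472213e+02],
       [ 0.00000000e+00,  0.00000000e+00,  0.00000000e+00,
         1.00000000e+00]])}
```

View pics/top0.png

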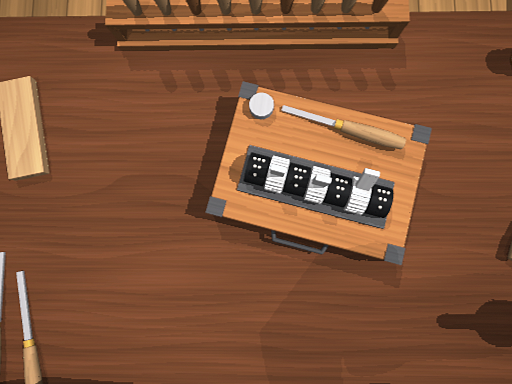

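View pics/scene0.png

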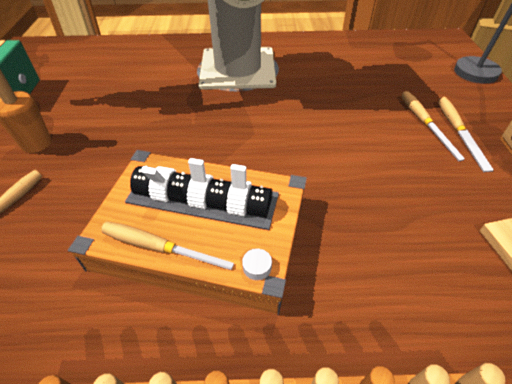

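The top view shows the chest with lid corners near (245,83), (431,127), (402,264) and (207,214), and the wheels near (278,173), (318,185) and (365,190). The right tab leans away from the robot. I'll zoom in for the details.

```bash
python3 - <<'E'
import cv2,numpy as np
a=cv2.imread("pics/top0.png")[75:270,200:440]
b=cv2.imread("pics/scene0.png")[150:230,115:295]
cv2.imwrite("pics/c1.png",cv2.resize(a,None,fx=3,fy=3,interpolation=cv2.INTER_CUBIC))
cv2.imwrite("pics/c2.png",cv2.resize(b,None,fx=4.4,fy=4.4,interpolation=cv2.INTER_CUBIC))
E
```

```text
(no output)
```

View pics/c1.png

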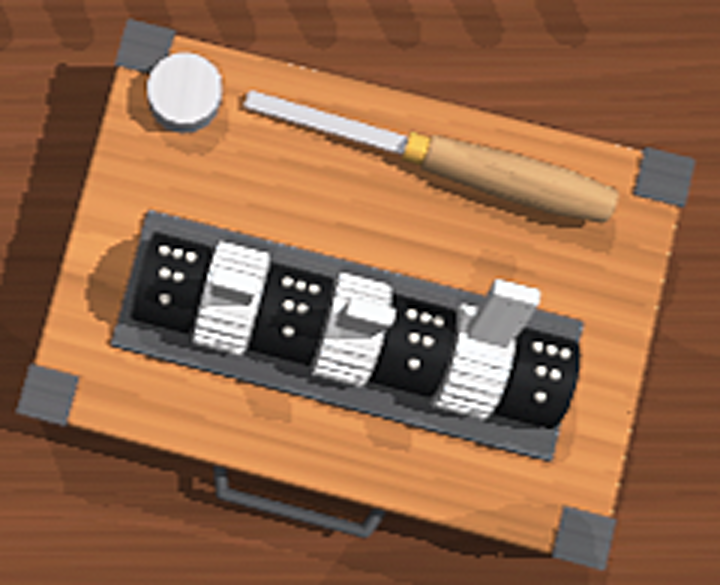

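View pics/c2.png

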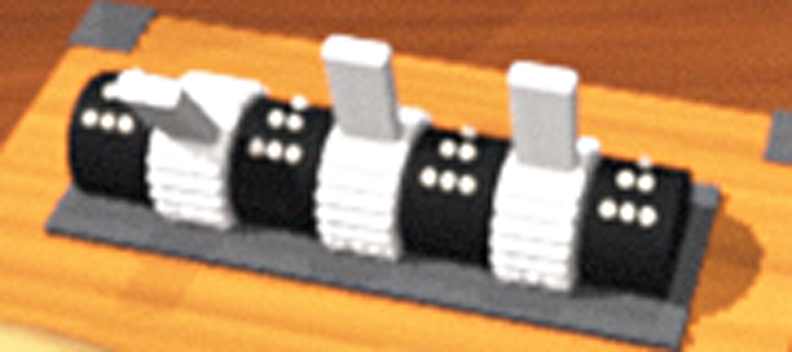

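Both crops are clear. In c1 the lid corners are at (120,20), (694,160), (605,568) and (18,412). In c2 the tab ends are at about (150,88) right, (357,45) middle and (543,70) left. The right tab leans away and the left one is near upright.

```bash
cat > h.py <<'E'
import numpy as np
from bench import r, eyes
def ray(n,uv):
    c=eyes.get_calibration(n); d=c["R"].T@np.linalg.solve(c["mtx"],[*uv,1]); return -c["R"].T@c["t"],d
def onz(n,uv,z): o,d=ray(n,uv); return o+d*(z-o[2])/d[2]
def proj(n,P):
    c=eyes.get_calibration(n); p=c["mtx"]@(c["R"]@P+c["t"]); return p[:2]/p[2]
E
python3 - <<'E'
from h import *
import cv2
P=np.array([onz("top",np.array(c)/3+[200,75],70) for c in[(120,20),(694,160),(605,568),(18,412)]])[:,:2]
M=np.array([[123,173],[123,-173],[-123,-173],[-123,173.]])
c=P.mean(0);q=P-c; H=M.T@q; yaw=np.arctan2(H[0,1]-H[1,0],H[0,0]+H[1,1])
R=np.array([[np.cos(yaw),-np.sin(yaw),0],[np.sin(yaw),np.cos(yaw),0],[0,0,1]]); C=np.array([*c,0])
print(c,np.degrees(yaw)); print((q@R[:2,:2]-M).round(1))
np.savez("ch.npz",R=R,C=C)
for n,y,uv in[("scene",70,(543,70)),("scene",0,(357,45)),("scene",-70,(150,88))]:
    o,d=ray(n,np.array(uv)/4.4+[115,150]); o=R.T@(o-C); d=R.T@d
    p=o+d*(y-o[1])/d[1]
    # also: intersection of ray with radius 70 about axis
    a,b=[o[0]+30,o[2]-90],[d[0],d[2]]
    t=np.roots([np.dot(b,b),2*np.dot(a,b),np.dot(a,a)-70**2]); 
    s=[(np.degrees(np.arctan2(a[0]+b[0]*k,a[1]+b[1]*k)).round(1),(o[1]+d[1]*k).round(1)) for k in np.real(t)]
    print(y,s, [proj("top",C+R@np.array([-30+72*np.sin(k),y,90+72*np.cos(k)])).round(1)*3-[600,225] for k in np.radians([-30,-15,0,15,30])])
for y in (70,0,-70): print(C+R@np.array([-30,y,90]))
E
```

```text
[607.70140852 -61.84851346] -14.560370010147768
[[ 0.3  3.8]
 [-0.5 -2.4]
 [-0.5 -1.5]
 [ 0.6  0.1]]
70 [(np.float64(-83.7), np.float64(49.3)), (np.float64(-6.6), np.float64(68.5))] [array([216.9, 346.2]), array([225.6, 311.7]), array([234.9, 275.7]), array([243.9, 241.8]), array([251.4, 212.7])]
0 [(np.float64(-86.0), np.float64(-33.3)), (np.float64(-4.6), np.float64(-1.6))] [array([350.4, 380.7]), array([360.6, 346.2]), array([370.2, 309.9]), array([378. , 275.4]), array([383.4, 245.7])]
-70 [(np.float64(-119.3), np.float64(-134.7)), (np.float64(22.9), np.float64(-70.2))] [array([486. , 415.5]), array([497.4, 381. ]), array([507. , 344.4]), array([513.9, 309.6]), array([517.2, 279. ])]
[596.26290698  13.44531552  90.        ]
[578.66490986 -54.3065147   90.        ]
[ 561.06691274 -122.05834491   90.        ]
```

Estimated angles are left −6°, middle −2° and right about +24°. The plan is to shut the fingers, align the tool yaw with the chest (−14.6°), and push each tab with the closed fingertips. First the turn, 0.49 rad about tool z, and the closing.

Call:
play_rows --deltas '[[[0,0,0],[0,0,0.164],1],[[0,0,0],[0,0,0.164],1],[[0,0,0],[0,0,0.164],1],[[0,0,0],[0,0,0],1]]' --force 60

```text
time: 0.6
tool_pos: [141.1, -581.3, 227.8]
tcp_rot: [-179.7, 0.1, -15.3]
ft_force: [0.0, 0.4, -0.3]
finger_gap: 12.2
```

```bash
cat >> h.py <<'E'
def st():
    k=np.load("ch.npz"); s=r.sense(); p=k["R"].T@(s["tool_pos"]-k["C"])-[-30,0,90]
    print("t",s["time"],"rel axis",p.round(1),"rpy",s["tcp_rot"].round(2),"F",s["ft_force"].round(1),"gap",round(s["finger_gap"],1))
E
python3 -c "from h import *;st()"
```

```text
t 0.6 rel axis [-291.  -620.   137.8] rpy [-1.7968e+02  1.4000e-01 -1.5310e+01] F [ 0.   0.4 -0.3] gap 12.2
```

Call:
play_rows --deltas '[[[0.047,-0.034,-0.002],[0,0,0],1],[[0.047,-0.034,-0.002],[0,0,0],1],[[0.047,-0.034,-0.002],[0,0,0],1],[[0.047,-0.034,-0.002],[0,0,0],1],[[0.047,-0.034,-0.002],[0,0,0],1],[[0.047,-0.034,-0.002],[0,0,0],1],[[0.047,-0.034,-0.002],[0,0,0],1],[[0.047,-0.034,-0.002],[0,0,0],1]]'

```text
time: 1.6
tool_pos: [581.2, -409.3, 241.9]
tcp_rot: [-179.6, 0.3, -13.7]
ft_force: [0.3, -1.6, -0.5]
finger_gap: 0.2
```

```bash
python3 -c "from h import *;st()"
```

```text
t 1.6 rel axis [  91.7 -342.9  151.9] rpy [-179.62    0.3   -13.72] F [ 0.3 -1.6 -0.5] gap 0.2
```

Call:
play_rows --deltas '[[[-0.001,-0.044,0],[0,0,0],1],[[-0.001,-0.044,0],[0,0,0],1],[[-0.001,-0.044,0],[0,0,0],1],[[-0.001,-0.044,0],[0,0,0],1],[[-0.001,-0.044,0],[0,0,0],1],[[-0.001,-0.044,0],[0,0,0],1],[[0,0,0],[0,0,0.01],1],[[0,0,0],[0,0,0],1]]'

```text
time: 2.6
tool_pos: [638.0, -138.1, 236.3]
tcp_rot: [-179.4, 0.8, -11.9]
ft_force: [-0.7, -0.1, -0.4]
finger_gap: 0.0
```

```bash
python3 -c "from h import *;st()"
```

```text
t 2.6 rel axis [ 78.5 -66.2 146.3] rpy [-179.39    0.83  -11.94] F [-0.7 -0.1 -0.4] gap 0.0
```

Call:
play_rows --deltas '[[[0,-0.003,0.02],[0,0,0.045],1],[[0,0.009,0.027],[0,0,0],1],[[0,0,0.027],[0,0,0],1],[[0,0,0.024],[0,0,0],1],[[0,0,0],[0,0,0],1]]'

```text
time: 3.22
tool_pos: [634.1, -149.8, 135.5]
tcp_rot: [-179.5, 0.8, -14.5]
ft_force: [-0.3, 0.3, 0.2]
finger_gap: 0.1
```

```bash
python3 -c "
from h import *;st()
import cv2;a=eyes.snapshot('scene')[120:250,100:310,::-1];b=eyes.snapshot('top')[75:270,200:440,::-1]
cv2.imwrite('pics/d1.png',np.vstack([cv2.resize(a,(480,297),interpolation=2),cv2.resize(b,(480,300))*1]))"
```

```text
t 3.225 rel axis [ 77.7 -78.5  45.5] rpy [-179.5     0.82  -14.47] F [-0.3  0.3  0.2] gap 0.1
```

View pics/d1.png

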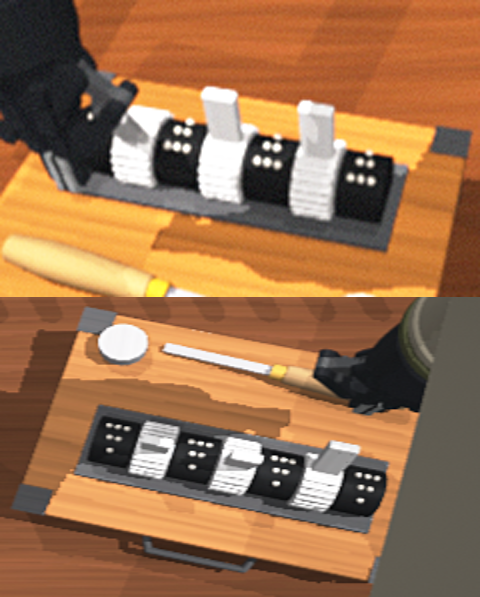

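The picture shows the fingers beyond the right tab, with the other wheels untouched. I'll push towards the robot with a slight centring shift.

Call:
play_rows --deltas '[[[-0.012,-0.003,0],[0,0,0],1],[[-0.012,0,0],[0,0,0],1],[[-0.012,0,0],[0,0,0],1],[[-0.01,0,0],[0,0,0],1],[[-0.01,0,0],[0,0,0],1],[[-0.01,0,0],[0,0,0],1],[[-0.01,0,0],[0,0,0],1],[[0,0,0],[0,0,0],1]]'

```text
time: 4.32
tool_pos: [561.0, -127.7, 145.9]
tcp_rot: [-179.6, -0.1, -14.4]
ft_force: [-0.7, -0.0, 0.1]
finger_gap: 0.3
```

```bash
python3 -c "from h import *;st()"
```

```text
t 4.325 rel axis [  1.4 -75.4  55.9] rpy [-1.7955e+02 -7.0000e-02 -1.4410e+01] F [-0.7 -0.   0.1] gap 0.3
```

Call:
play_rows --deltas '[[[-0.003,0,0.005],[0,0,0],1],[[-0.003,0,0.005],[0,0,0],1],[[-0.003,0,0.001],[0,0,0],1],[[0,0,0],[0,0,0],1]]'

```text
time: 4.82
tool_pos: [552.1, -125.3, 133.9]
tcp_rot: [-179.6, -0.1, -14.4]
ft_force: [0.2, 0.2, 1.1]
finger_gap: 0.1
```

```bash
python3 -c "
from h import *;st()
import cv2;a=eyes.snapshot('scene')[120:250,100:310,::-1]
w=eyes.snapshot('wrist')[:,:,::-1]
cv2.imwrite('pics/d2.png',np.vstack([cv2.resize(a,(480,297),interpolation=2),cv2.resize(w,(480,300))]))"
```

```text
t 4.825 rel axis [ -7.8 -75.4  43.9] rpy [-1.7955e+02 -7.0000e-02 -1.4410e+01] F [0.2 0.2 1.1] gap 0.1
```

View pics/d2.png

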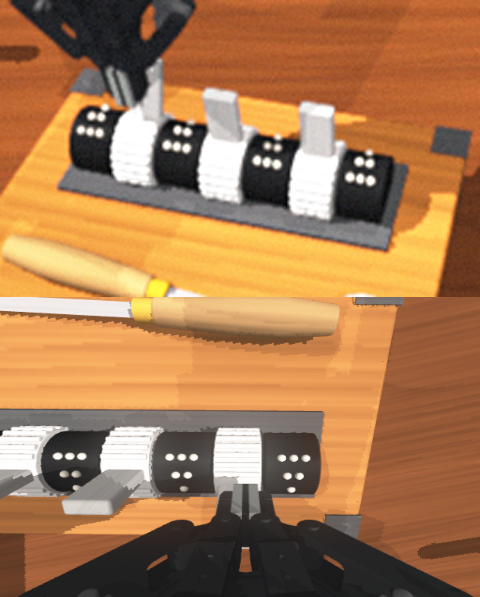

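The right tab has been pushed towards the robot and now leans behind the fingers. I'll back off, lift and measure its angle.

Call:
play_rows --deltas '[[[0.015,0,-0.01],[0,0,0],1],[[0.01,0,-0.035],[0,0,0],1],[[0,0,-0.045],[0,0,0],1],[[-0.02,-0.03,-0.01],[0,0,0],1],[[-0.02,-0.04,0],[0,0,0],1],[[-0.025,-0.04,0],[0,0,0],1],[[-0.025,-0.04,0],[0,0,0],1],[[0,0,0],[0,0,0],1]]'

```text
time: 5.92
tool_pos: [524.1, 39.6, 236.5]
tcp_rot: [-179.5, 0.3, -14.5]
ft_force: [0.2, 0.3, 0.1]
finger_gap: 0.1
```

```bash
python3 -c "
from h import *;st()
import cv2;a=eyes.snapshot('scene')[150:230,115:295,::-1]
cv2.imwrite('pics/d3.png',cv2.resize(a,None,fx=4.4,fy=4.4,interpolation=2))"
```

```text
t 5.925 rel axis [-76.5  77.2 146.5] rpy [-179.5     0.32  -14.54] F [0.2 0.3 0.1] gap 0.1
```

View pics/d3.png

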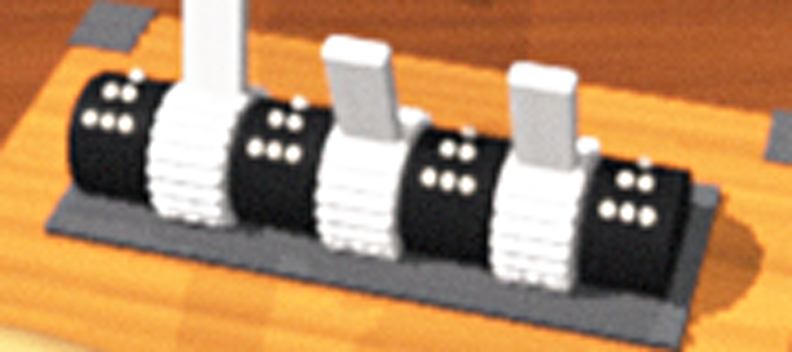

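The right wheel is now clearly leaning towards the robot, though its tab end is just out of the crop. The middle wheel is unchanged at (357,45). Next is the left wheel: descend on the near side and push away.

Call:
play_rows --deltas '[[[0,0.001,0.025],[0,0,0],1],[[0,0,0.025],[0,0,0],1],[[0,0,0.025],[0,0,0],1],[[0,0,0.022],[0,0,0],1],[[0.012,0,0],[0,0,0],1],[[0.012,0,0],[0,0,0],1],[[0.012,0,0],[0,0,0],1],[[0,0,0],[0,0,0],1]]'

```text
time: 6.98
tool_pos: [565.3, 21.0, 139.5]
tcp_rot: [-179.6, 0.0, -14.9]
ft_force: [0.3, 0.6, 0.5]
finger_gap: 0.2
```

```bash
python3 -c "from h import *;st()"
```

```text
t 6.975 rel axis [-31.9  69.6  49.5] rpy [-1.7965e+02  3.0000e-02 -1.4930e+01] F [0.3 0.6 0.5] gap 0.2
```

Call:
play_rows --deltas '[[[0.009,-0.002,0],[0,0,0],1],[[0.009,-0.001,0],[0,0,0],1],[[0.009,-0.001,0],[0,0,0],1],[[0.006,0,0.001],[0,0,0],1],[[0,0,0],[0,0,0],1]]'

```text
time: 7.6
tool_pos: [600.4, 16.4, 138.9]
tcp_rot: [-179.7, 0.1, -14.9]
ft_force: [0.3, -0.4, -0.3]
finger_gap: 0.0
```

```bash
python3 -c "from h import *;st()"
```

```text
t 7.6 rel axis [ 3.2 73.9 48.9] rpy [-1.7965e+02  5.0000e-02 -1.4900e+01] F [ 0.3 -0.4 -0.3] gap 0.0
```

Call:
play_rows --deltas '[[[0.005,0,0.001],[0,0,0],1],[[0.003,0,0.001],[0,0,0],1],[[0,0,0],[0,0,0],1],[[-0.015,0,-0.01],[0,0,0],1],[[-0.025,0,-0.035],[0,0,0],1],[[-0.03,0,-0.045],[0,0,0],1],[[-0.03,-0.02,-0.03],[0,0,0],1],[[0,0,0],[0,0,0],1]]'

```text
time: 8.6
tool_pos: [514.9, 59.5, 260.9]
tcp_rot: [-179.6, -0.1, -14.9]
ft_force: [1.3, 0.9, -0.7]
finger_gap: 0.3
```

```bash
python3 -c "
from h import *;st()
import cv2;a=eyes.snapshot('scene')[130:230,115:295,::-1];b=eyes.snapshot('top')[75:270,200:440,::-1]
cv2.imwrite('pics/e1.png',cv2.resize(a,None,fx=4.4,fy=4.4,interpolation=2))
cv2.imwrite('pics/e2.png',cv2.resize(b,None,fx=3,fy=3,interpolation=2))"
```

```text
t 8.6 rel axis [-90.3  94.1 170.9] rpy [-1.7958e+02 -9.0000e-02 -1.4940e+01] F [ 1.3  0.9 -0.7] gap 0.3
```

View pics/e1.png

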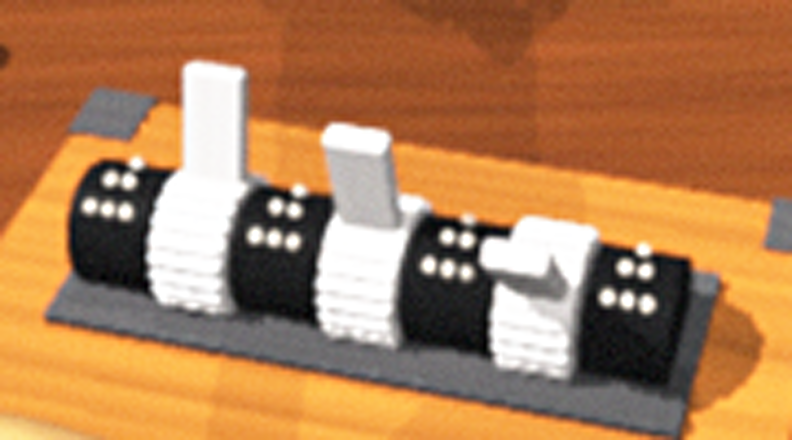

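View pics/e2.png

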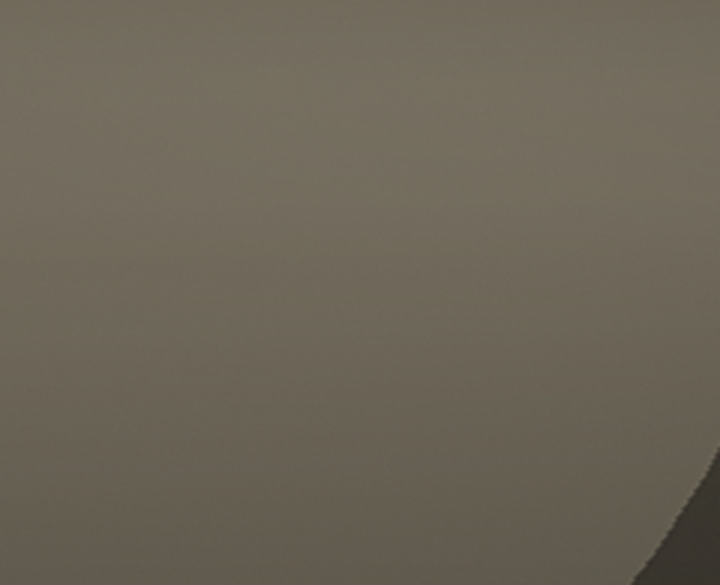

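In e1 the right tab end is at about (215,70), the middle at (358,135), and the left end cap at about (513,255). The arm blocks the top view. I'll compare these with predicted end positions, after moving the arm aside for a second view.

Call:
play_rows --deltas '[[[0,-0.05,-0.01],[0,0,0],1],[[0,-0.05,-0.01],[0,0,0],1],[[0,-0.05,0],[0,0,0],1],[[0,-0.05,0],[0,0,0],1],[[0,-0.05,0],[0,0,0],1],[[0,-0.04,0],[0,0,0],1],[[0,0,0],[0,0,0],1]]'

```text
time: 9.57
tool_pos: [594.7, 339.8, 261.7]
tcp_rot: [179.6, 0.9, -15.5]
ft_force: [-0.7, 0.2, -0.2]
finger_gap: 0.2
```

```bash
python3 -c "
from h import *;st()
import cv2;b=eyes.snapshot('top')[75:270,200:440,::-1]
cv2.imwrite('pics/f2.png',cv2.resize(b,None,fx=3,fy=3,interpolation=2))
k=np.load('ch.npz')
for y in(70,0,-70):
  for a in (-38,-34,-30,-26,-22,-4,0,4,22,26,30,34,38):
    if (y>0 and a>4) or (y==0 and abs(a)<5) or(y<0 and a<-4):
      t=np.radians(a); P=k['C']+k['R']@np.array([-30+72*np.sin(t),y,90+72*np.cos(t)])
      print(y,a,((proj('scene',P)-[115,130])*4.4).round(),((proj('top',P)-[200,75])*3).round())
"
```

```text
t 9.575 rel axis [-83.5 385.4 171.7] rpy [179.58   0.91 -15.51] F [-0.7  0.2 -0.2] gap 0.2
70 22 [521. 233.] [247. 227.]
70 26 [518. 246.] [249. 220.]
70 30 [515. 260.] [251. 213.]
70 34 [512. 274.] [253. 206.]
70 38 [510. 288.] [255. 200.]
0 -4 [360. 131.] [368. 319.]
0 0 [355. 139.] [370. 310.]
0 4 [351. 149.] [372. 300.]
-70 -38 [231.  66.] [479. 432.]
-70 -34 [225.  67.] [483. 424.]
-70 -30 [220.  69.] [486. 415.]
-70 -26 [214.  71.] [489. 407.]
-70 -22 [208.  75.] [492. 397.]
```

View pics/f2.png

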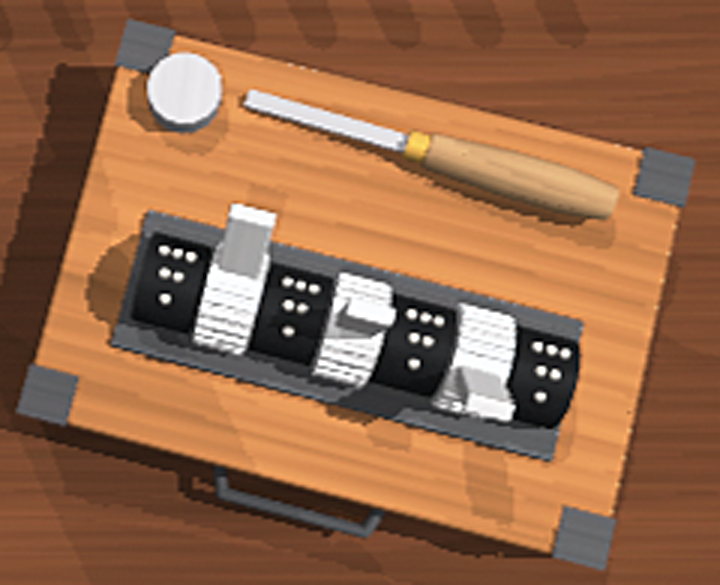

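In the top view the left end cap is at about (252,216), or +29°. The middle is at about (367,315), or −2°, and the right end is at about (482,407), or −27°. The scene view agrees: +29°, −2° and −27°. The arm is clear and at rest.

```bash
python3 -c "
from h import *;st();print(r.hand_in())"
```

```text
t 9.625 rel axis [-83.3 384.  171.7] rpy [179.53   0.92 -15.57] F [-0.6 -0.7 -1. ] gap 0.1
the job is handed in; nothing more can be done
None
```

The lock is set to 3-2-1 and the job is handed in at 9.6 s of the 38 s allowed. I pushed the right tab towards the robot and the left tab away from it with the closed fingertips, then moved the arm well clear.

My last checks used the scene view and the top view, and the two agreed to within a few degrees:

| Wheel | Measured | Target |
|---|---|---|
| Left | about +29° | +30° ± 10° |
| Middle | about −2°, unchanged | 0° ± 10° |
| Right | about −27° | −30° ± 10° |

Contact forces stayed at about 1 to 2 N in every reading. One top picture was blocked by the arm, so I took it again after moving aside. No other check failed, and the hand-in gave no verdict.

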